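# Tuck the circuit cover under its keeper flap and hold it down

## Task

One of the two circuits in the test fixture is still bare. Take the loose cover plate by its rib and slide its front edge in under the hinged keeper flap of that bay, without lifting either flap, until the plate is centred over the circuit and square with the fixture. Finish while still holding the cover pressed firmly flat on the fixture, ready for its screws, and leave the dish, tin, screwdriver and side cutters where they are.

Things in the scene. Friction and masses are not known exactly. Their poses are not given: they have to be found in the camera images.
- fixture: flat aluminium fixture, fixed, 170 (x) x 176 (y) x 14 mm; origin at the centre of its underside, x towards its far side, where a rail 20 mm high (from x = 67 mm) carries two hinged flaps. Two bays at y = +42 and -42 mm, each with a 40 x 34 mm pocket, 7 mm deep, centred at x = -3 mm. In one bay (it varies) a cover is already screwed down over the circuit; in the other the circuit is bare.
- bare_circuit: small green circuit board, 34 x 28 mm, with a black chip, fixed in the pocket of the bay that still needs its cover. Origin at the centre of its underside, 7 mm below the fixture plate's top; axes parallel to the fixture's. A cover in place has its centre straight above this origin.
- fitted_cover: the cover already screwed down on the other bay, same size and shape as the loose cover, fixed; origin at the centre of its underside, axes like the fixture's.
- flap_left (a joint): hinge of the steel keeper flap over the bay at fixture y = +42 mm, rad: 0 = level, at rest; grows as its free edge lifts; swings freely, weighs 40 g. Leaf 58 mm wide, 3 thick; when level 7.5 mm above the plate's top; free edge (slightly turned up) at fixture x = 18 mm, hinge axis at x = 62 mm, hinge knuckle from x = 58 mm, 5 mm above the plate.
- flap_right (a joint): the same for the like flap over the bay at fixture y = -42 mm
- cover_grip (a point): centre of the loose cover's rib, 20 mm above its underside. The cover: dark steel plate 90 (x) x 56 (y) x 4 mm, about 0.12 kg, flat on the desk, with an upright rib across it, 10 mm thick (x), 40 long (y), its top 36 mm above the plate's underside. The rib's middle is 60 mm from the front edge and 30 from the rear edge (with two screw holes). x points to the front edge, z up.
- cover_front (a point): middle of the loose cover's front edge (the far edge from the rib, which goes under the flap), at its underside. In place it lies 45 mm beyond the circuit's centre, some 24 mm under the flap.
- cover_rear (a point): middle of the loose cover's rear edge, at its underside
- petri_dish: bystander: glass dish with wafer pieces, 60 mm across, 14 high; origin at its underside
- screw_tin: bystander: round tin, 50 mm across, 18 high; origin at its underside
- driver_small: bystander: small screwdriver, 128 mm long, lying on the desk; origin at its underside
- side_cutters: bystander: side cutters, 120 mm long, lying on the desk; origin at its underside
Mind the look-alikes: they are no part of the job. What is shaped like the part that bears cover_grip but blue or yellow is not meant.

How it is judged (in metres and radians):
At the end, for the whole second after the job is handed in: Front edge under the bare bay's flap, 45 +/- 8 mm beyond the circuit's centre; both edges within 8 mm sideways of its centre line and flat on the fixture (within 1.5 mm); at rest, held by the gripper, bearing on the fixture with over 3 N; both flaps below 0.04 rad (x of cover_front in the frame of bare_circuit between 0.037 and 0.053 m and y of cover_front in the frame of bare_circuit between -0.008 and 0.008 m and y of cover_rear in the frame of bare_circuit between -0.008 and 0.008 m and z of cover_front in the frame of bare_circuit between 0.0045 and 0.0085 m and z of cover_rear in the frame of bare_circuit between 0.0045 and 0.0085 m and contact force between cover and fixture above 3 N and contact force between the fingers and cover above 1.5 N and linear speed of cover below 0.01 m/s and value of joint each of flap_left, flap_right below 0.04 rad); the arm keeps its last pose, push and grip.
It fails at once if a keeper flap is lifted (more than 0.08 rad, about 3.5 mm at its free edge) (value of joint any of flap_left, flap_right above 0.08 rad).
It fails at once if a bystander (dish, tin, screwdriver, side cutters) is moved by more than 20 mm (distance of any of petri_dish, screw_tin, driver_small, side_cutters from where it was at the start of the episode above 0.02 m).
It also fails if it takes over 38 s, if anything falls off the work surface, if the arm or the gripper's body presses on something with over 40 N, if the wrist force passes 120 N, or if a joint passes its speed limit or range.

## Robot

A 6-joint arm with a two-finger parallel gripper is mounted at the origin on a cart in front of the work surface, level with it; the furniture and walls round the work are solid. World frame = base frame: x ahead of the robot, y to its left, z up, the work surface at z = 0. Lengths are in mm, angles in rad, forces in N, time in s.
With the tool pointing down it reaches from about 350 to 850 mm from the base axis. Payload 8.1 kg.
Tool frame: the origin (TCP) lies at the very end of the fingers, on their centre line; the grasp point (between the pads) lies 19 mm behind it; z points along the fingers, y is the direction in which the jaws open and shut (so a half turn about z gives the same grasp; the last joint's range is limited). The gripper opens to 93 mm and grips with 3 to 60 N. Pads are 15 mm wide; open, the fingers measure 128 mm over their backs; the gripper's body (75 mm by 188 mm) begins 65 mm behind the grasp point.
Start: joints at [-1.285, 0.13, 1.488, -0, 1.523, -0.085], TCP at [217.437, -559.219, 191.535] pointing down, gripper open.
Joint ranges: [-2.96, 2.96], [-0.89, 2.26], [0.02, 2.5], [-1.34, 4.48], [0, 2.73], [-2.66, 2.66]. Speed limits (rad/s): [2.39, 2.39, 2.79, 3.14, 3.14, 3.14].

## Interface

Orientations are given as a rotation vector (axis times angle).
In Python, from rig import r gives the robot as it stands. The module is installed in compiled form; this text tells all that it offers.
- The arm moves only by the shell command python3 -m handwheel 'ROWS' [OPENING]. ROWS is JSON, a list of rows, each a list of 6 numbers: the shift along the tool's x, y, z in m, then the turn, a rotation vector about the tool's x, y, z in degrees. In form: [[x, y, z, ax, ay, az], ...]. A call has 1 to 8 rows; each row is the pose to reach, as a shift and turn from the pose measured when the call began, along the tool's axes at that moment; what a row does not reach only later rows make up. A row lasts 1/12 s, in which the tool goes at most 41.7 mm and 7.16 degrees, less where a joint would pass 70% of its speed; a pose out of reach is approached as far as the arm can. A call with a gripper value outside its range is refused whole. OPENING is the opening in per cent of the stroke, from 0 (shut) to 100 (fully open), set as the call begins (- or left out, the last holds). The fingers move at their own pace and stop on an object; the grip force is fixed at half the most. Time passes only in rows, so rows that repeat a pose let the fingers close. It gives the time, the measured TCP pose, the force and the opening at its end, in the units of the state.
- r.sense(): the state, without advancing time (a new reading comes with each control period).
- r.snapshot(name): name is "side" or "top" or "wrist"; returns a dict with "color" (400x640x3 uint8, blue, green, red), "z_map" (400x640 float32, mm along the optical axis (not along the pixel's ray), 0 where there is no reading), "intrinsics" (3x3 intrinsics, pixels), "k1" (the pictures are not rectified: a ray, as slopes to the right and down, at radius r is drawn at 1 + k1 r^2 times it, then the intrinsics apply), "world_from_camera" (4x4, takes a point from camera to world coordinates); the wrist camera has in their place "tool_from_camera" (4x4, takes a point from camera to tool coordinates, whose origin is the TCP and whose axes are the flange's). Camera axes: x right, y down, z forward; pixel columns grow to the right and rows downward; lengths in mm; the calibration is good to about 2 mm. A picture is of the moment at which its call begins: read the wrist's pose just before it.
- r.job_done(): hands the job in, once; it reports no verdict.
The state is a dict: "time": time; "joint_pos": joint angles; "joint_vel": joint speeds; "tau": joint torques, N m; "ee_pos": TCP position; "tool_rot": TCP orientation; "wrist_force": force on the tool from outside, world axes, zero at the start; "torque": the same for the moment, N m; "grip_width": finger opening in mm.
Only numpy, scipy, OpenCV 4.12 (cv2) and the standard library are available. Lean on these libraries where they do the work, as an engineer would, in place of code of your own. Each camera call takes 0.05 s, during which the arm holds its last target.

## Working session

There is one attempt and no reset: what is moved stays moved. The work goes in short steps, Python scripts to look and compute and a shell command to move; the robot and the scene stay as the last step left them, time stands still between calls to the robot, and variables do not carry over. Pictures are saved under pics/ and viewed, and the job is handed in when it is done.

```bash
mkdir -p pics; cat > h.py <<'E'
import numpy as np,cv2,pickle
from rig import r
def snap(n,tag):
    s=r.sense(); d=r.snapshot(n); d['state']=s
    cv2.imwrite(f'pics/{tag}.png',d['color']); pickle.dump(d,open(f'pics/{tag}.pkl','wb')); return d
def load(tag): return pickle.load(open(f'pics/{tag}.pkl','rb'))
def wfc(d):
    if 'world_from_camera' in d: return np.array(d['world_from_camera'])
    T=np.eye(4);T[:3,:3]=cv2.Rodrigues(np.array(d['state']['tool_rot'],float))[0];T[:3,3]=d['state']['ee_pos']
    return T@np.array(d['tool_from_camera'])
def ray(d,uv):
    K=np.array(d['intrinsics'],float); uv=np.array(uv,float).reshape(-1,1,2)
    n=cv2.undistortPoints(uv,K,np.array([d['k1'],0,0,0.])).reshape(-1,2)
    T=wfc(d); v=np.c_[n,np.ones(len(n))]@T[:3,:3].T
    return T[:3,3],v
def onplane(d,uv,z):
    o,v=ray(d,uv); return o+v*((z-o[2])/v[:,2])[:,None]
def depthpt(d,uv):
    o,v=ray(d,uv); return np.array([o+vi*d['z_map'][int(round(p[1])),int(round(p[0]))] for vi,p in zip(v,uv)])
def project(d,P):
    T=np.linalg.inv(wfc(d)); 
    q=cv2.projectPoints(np.array(P,float).reshape(-1,1,3),cv2.Rodrigues(T[:3,:3])[0],T[:3,3],np.array(d['intrinsics'],float),np.array([d['k1'],0,0,0.]))[0]
    return q.reshape(-1,2)
E
python3 - <<'E'
from h import *
for n in('top','side','wrist'): 
    d=snap(n,n+'0'); print(n,d['k1'],np.round(wfc(d),2).tolist())
print(r.sense())
E
```

```text
top -0.1193811226448591 [[0.1, -0.97, 0.2, 326.19], [-0.99, -0.1, 0.02, -40.12], [0.0, -0.2, -0.98, 1088.3], [0.0, 0.0, 0.0, 1.0]]
side -0.011175901796148947 [[-0.96, -0.17, 0.24, 320.35], [-0.29, 0.49, -0.82, 768.35], [0.02, -0.86, -0.51, 561.99], [0.0, 0.0, 0.0, 1.0]]
wrist -0.06624586688171015 [[0.36, -0.9, -0.24, 285.52], [-0.93, -0.35, -0.09, -532.33], [-0.0, 0.26, -0.97, 384.73], [0.0, 0.0, 0.0, 1.0]]
{'time': 0.15, 'joint_pos': array([-1.28540293e+00,  1.30991737e-01,  1.48901959e+00,  3.14557059e-05,
        1.52299187e+00, -8.54075928e-02]), 'joint_vel': array([ 0.0016647 , -0.00191825, -0.00347608,  0.00080738,  0.00087377,
        0.00014368]), 'tau': array([ 5.67927800e-04, -5.60474575e+01, -4.92334557e+01,  7.69307767e-02,
        3.05631082e-02, -1.28528804e-04]), 'ee_pos': array([ 217.31323506, -558.75978921,  190.73126246]), 'tool_rot': array([-3.08637153e+00, -5.78860104e-01,  1.71999519e-04]), 'wrist_force': array([-0.61112611,  0.15109729,  0.74546907]), 'torque': array([-0.0289487 , -0.00301567,  0.0113237 ]), 'grip_width': 92.86831397976682}
```

View pics/top0.png

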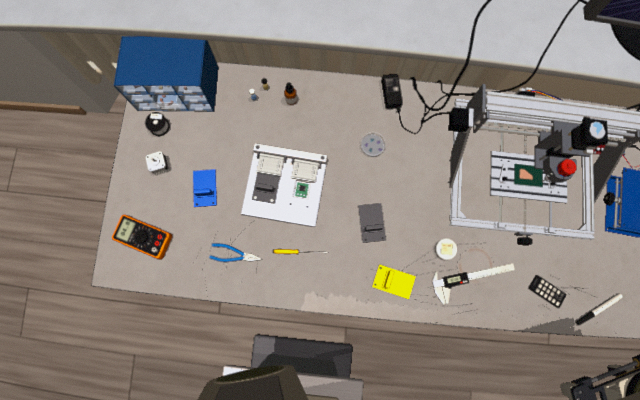

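View pics/side0.png

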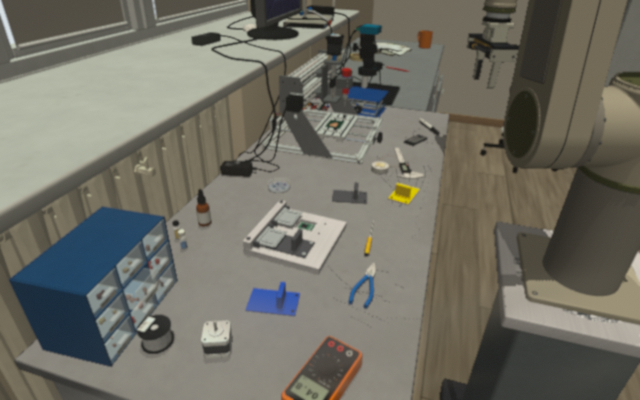

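View pics/wrist0.png

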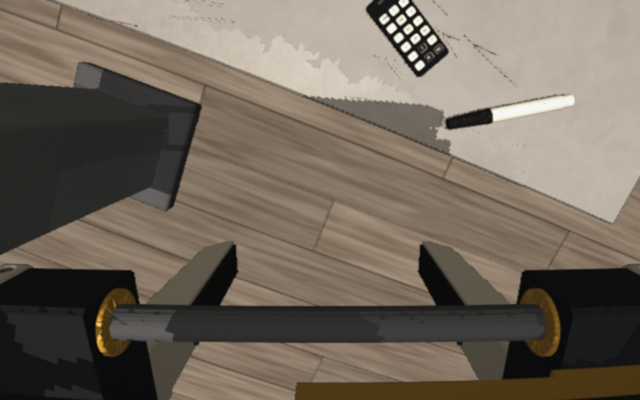

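Candidates in the top view: the loose dark grey cover at (371,222), the blue look-alike at (204,188), the yellow look-alike at (394,281), and the fitted cover at (266,187), which is screwed down. By the description I choose (371,222). The bare circuit is at (302,190), the bay on the right. I'll check both in a close crop.

```bash
python3 - <<'E'
from h import *
d=load('top0');c=d['color']
a=cv2.resize(c[190:255,340:400],None,fx=8,fy=8,interpolation=cv2.INTER_CUBIC)
b=cv2.resize(c[135:235,235:335],None,fx=5,fy=5,interpolation=cv2.INTER_CUBIC)
o=np.zeros((520,300+690-0,3),np.uint8)
a=cv2.resize(a,(300,325));o=np.zeros((500,800,3),np.uint8);o[:325,:300]=a;o[:,300:]=b
cv2.imwrite('pics/crop0.png',o)
print(d['z_map'][222,371],depthpt(d,[(371,222),(302,190),(266,187),(373,145),(446,249)]).round(1))
hsv=cv2.cvtColor(c,cv2.COLOR_BGR2HSV)
print(hsv[215:232:4,362:382:4].tolist())
E
```

```text
1097.9169 [[ 512.  -145.8    3.5]
 [ 571.    24.     9.4]
 [ 560.8  104.6   48.5]
 [ 702.6 -135.9    2.4]
 [ 464.2 -324.5   14. ]]
[[[158, 11, 95], [0, 13, 101], [165, 11, 97], [0, 10, 101], [165, 11, 97]], [[158, 10, 104], [10, 22, 105], [176, 20, 100], [173, 10, 103], [175, 15, 101]], [[174, 13, 102], [168, 13, 98], [8, 10, 102], [170, 14, 106], [173, 10, 98]], [[168, 13, 99], [150, 12, 84], [162, 13, 102], [165, 10, 98], [156, 12, 104]], [[0, 20, 89], [143, 16, 63], [160, 10, 80], [160, 7, 107], [0, 16, 93]]]
```

View pics/crop0.png

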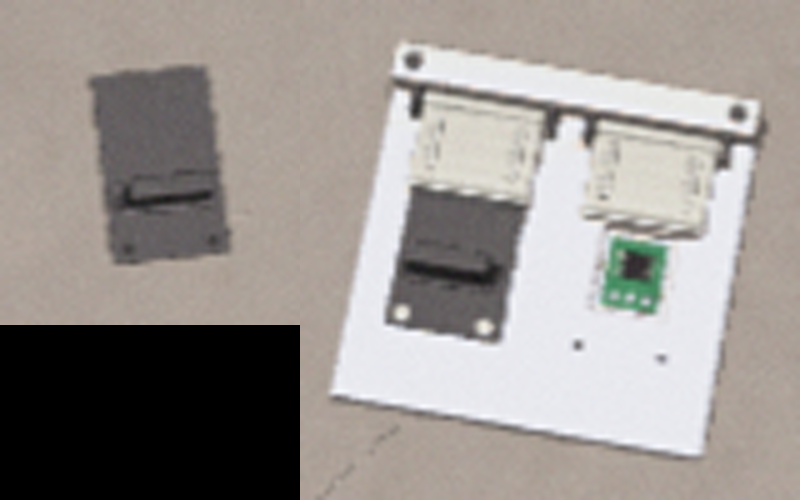

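```bash
python3 - <<'E'
from h import *
d=load('top0');c=d['color'];hsv=cv2.cvtColor(c,cv2.COLOR_BGR2HSV)
def rect(mask,z,name):
    cs,_=cv2.findContours(mask,cv2.RETR_EXTERNAL,cv2.CHAIN_APPROX_NONE);k=max(cs,key=cv2.contourArea)
    P=onplane(d,k.reshape(-1,2),z)[:,:2].astype(np.float32)
    R=cv2.minAreaRect(P);print(name,R,cv2.boxPoints(R).round(1).tolist());return R
m=np.zeros((400,640),np.uint8);m[195:250,350:395]=(hsv[195:250,350:395,2]<125)*255
m=cv2.morphologyEx(m,cv2.MORPH_OPEN,np.ones((3,3)))
rect(m,4,'cover')
m=np.zeros((400,640),np.uint8);s=c[135:235,235:335];m[135:235,235:335]=(s.min(2)>185)*255
m=cv2.morphologyEx(m,cv2.MORPH_CLOSE,np.ones((5,5)))
rect(m,14,'fixture'); cv2.imwrite('pics/mf.png',m[130:240,230:340])
m=np.zeros((400,640),np.uint8);m[170:210,285:320]=cv2.inRange(hsv[170:210,285:320],(40,80,40),(90,255,255))
rect(m,9,'circuit')
# screws holes of bare bay and circuit
E
```

```text
cover ((511.3079528808594, -147.1065673828125), (90.50470733642578, 55.240570068359375), 11.400360107421875) [[461.5, -129.0], [472.3999938964844, -183.10000610351562], [561.0999755859375, -165.1999969482422], [550.2000122070312, -111.0999984741211]]
fixture ((581.1135864257812, 68.10916137695312), (179.30308532714844, 175.4503173828125), 86.05047607421875) [[487.3999938964844, -15.300000190734863], [662.5, -27.399999618530273], [674.7999877929688, 151.5], [499.79998779296875, 163.60000610351562]]
circuit ((572.035888671875, 25.474380493164062), (24.771106719970703, 30.989295959472656), 84.18616485595703) [[555.4000244140625, 14.699999809265137], [586.2000122070312, 11.600000381469727], [588.7000122070312, 36.20000076293945], [557.9000244140625, 39.400001525878906]]
```

```bash
python3 -m handwheel '[[0.028,-0.019,0,0,0,-7],[0.056,-0.038,0,0,0,-14],[0.084,-0.057,0,0,0,-21],[0.112,-0.076,0,0,0,-28],[0.140,-0.095,0,0,0,-35],[0.168,-0.114,0,0,0,-42],[0.196,-0.133,0,0,0,-49],[0.224,-0.152,0,0,0,-56]]' 60
python3 - <<'E'
from h import *
s=r.sense();R=cv2.Rodrigues(s['tool_rot'])[0];print(s['ee_pos'],R.round(3).tolist())
a=np.deg2rad(11.4);tgt=np.array([496.6,-150.1,150]);D=R.T@(tgt-s['ee_pos']);print(D.round(1));y=R[:,1];print(np.rad2deg(np.arctan2(y[1],y[0])))
E
```

```text
time: 0.82
ee_pos: [371.5, -334.3, 190.7]
tool_rot: [-2.447, -1.967, -0.001]
wrist_force: [1.0, 0.1, -0.6]
grip_width: 55.7
[ 371.49580532 -334.32023539  190.74544355] [[0.215, 0.977, -0.001], [0.977, -0.215, 0.002], [0.001, -0.001, -1.0]]
[206.8  82.6  41. ]
-12.420730340380176
```

```bash
python3 -m handwheel '[[0.030,0.012,0.005,0,0,-6],[0.060,0.024,0.010,0,0,-12],[0.090,0.036,0.018,0,0,-18],[0.120,0.048,0.025,0,0,-24],[0.150,0.060,0.032,0,0,-24],[0.180,0.072,0.038,0,0,-24],[0.207,0.083,0.041,0,0,-24],[0.207,0.083,0.041,0,0,-24]]'
python3 - <<'E'
from h import *
d=snap('wrist','w1');print(d['state']['ee_pos'],d['state']['time'])
E
```

```text
time: 1.48
ee_pos: [498.4, -145.5, 148.7]
tool_rot: [-1.979, -2.435, -0.004]
wrist_force: [-0.9, -0.3, -0.6]
grip_width: 55.9
[ 498.39390215 -145.51465773  148.69834606] 1.4833
```

View pics/w1.png

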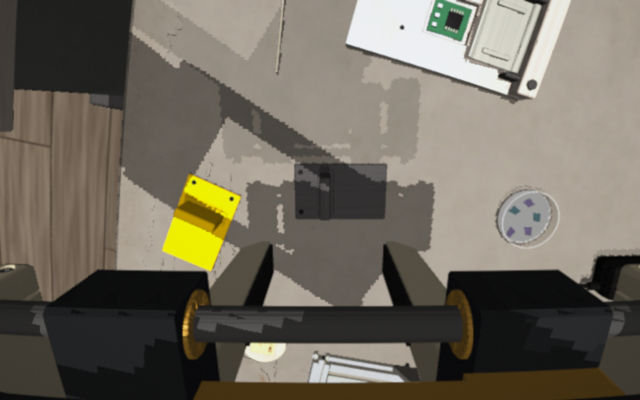

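The wrist view shows the dark cover spanning (295–386, 163–220), with its rib at (325,190). The holes are on the left (rear) side. Yellow decoy is at (203,222), dish at (524,216), and bare circuit at (452,19).

```bash
python3 - <<'E'
from h import *
d=load('w1');c=d['color']
cv2.imwrite('pics/w1c.png',cv2.resize(c[150:235,280:400],None,fx=6,fy=6,interpolation=cv2.INTER_CUBIC))
v=cv2.cvtColor(c,cv2.COLOR_BGR2HSV)[:,:,2];
for row in (175,190,210): print(v[row,286:396:2].tolist())
for uv in[(295,165),(386,163),(386,219),(296,219)]:print(uv,onplane(d,[uv],4).round(1))
z=d['z_map'];ys,xs=np.mgrid[160:225,290:390];P=depthpt(d,np.c_[xs.ravel(),ys.ravel()]);Q=P[(P[:,2]>26)&(P[:,2]<45)]
print(len(Q),Q.mean(0),cv2.minAreaRect(Q[:,:2].astype(np.float32)), Q[:,2].max())
E
```

```text
[179, 179, 179, 179, 109, 94, 97, 90, 96, 97, 97, 97, 97, 97, 94, 90, 48, 28, 24, 25, 25, 24, 36, 47, 49, 52, 51, 51, 50, 50, 51, 50, 50, 50, 52, 50, 51, 50, 56, 56, 90, 96, 97, 96, 95, 95, 95, 95, 95, 94, 123, 180, 178, 178, 177]
[101, 101, 101, 100, 87, 49, 48, 49, 50, 49, 50, 50, 49, 49, 48, 48, 45, 45, 67, 72, 80, 84, 40, 46, 45, 50, 50, 49, 49, 49, 50, 49, 49, 50, 49, 49, 48, 49, 49, 49, 49, 49, 48, 48, 48, 48, 48, 49, 48, 48, 79, 99, 98, 98, 99]
[101, 100, 101, 101, 93, 48, 44, 23, 26, 47, 50, 49, 49, 50, 50, 49, 47, 43, 47, 48, 50, 47, 40, 46, 47, 50, 51, 51, 52, 51, 51, 52, 51, 51, 51, 50, 51, 52, 51, 51, 52, 52, 52, 51, 51, 51, 52, 52, 51, 57, 98, 101, 100, 100, 102]
(295, 165) [[ 463.5 -129.9    4. ]]
(386, 163) [[ 549.2 -110.     4. ]]
(386, 219) [[ 563.1 -164.9    4. ]]
(296, 219) [[ 474.3 -183.4    4. ]]
502 [ 496.81914397 -147.8566604    35.32244043] ((496.8181457519531, -148.98171997070312), (9.958855628967285, 39.54875946044922), 11.794416427612305) 38.23067595369179
```

View pics/w1c.png

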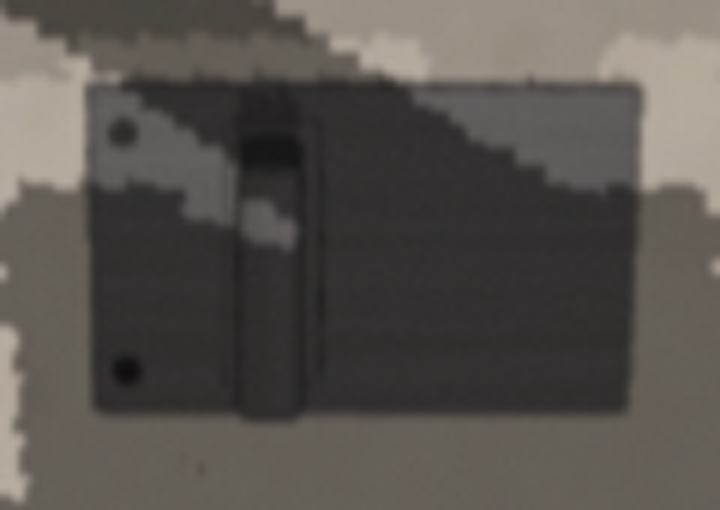

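```bash
cat > w.py <<'E'
from h import *
import sys
def go(x,y,z,a):
    s=r.sense();R=cv2.Rodrigues(s['tool_rot'])[0];yy=R[:,1];cur=np.rad2deg(np.arctan2(yy[1],yy[0]))
    a=np.deg2rad(a);Rt=np.c_[[np.sin(a),-np.cos(a),0],[np.cos(a),np.sin(a),0],[0,0,-1]]
    Rt=np.array(Rt)
    if np.linalg.det(Rt)<0: Rt[:,0]*=-1
    dr=cv2.Rodrigues(R.T@Rt)[0].ravel()
    print('t',round(s['time'],2),'pos',s['ee_pos'].round(1),'yaw',cur.round(2),'F',s['wrist_force'].round(1),'T',np.round(s['torque'],2),'w',round(s['grip_width'],1))
    print('shift m',(R.T@(np.array([x,y,z])-s['ee_pos'])/1000).round(4),'rot deg',np.rad2deg(dr).round(2))
if __name__=='__main__': go(*map(float,sys.argv[1:]))
E
python3 w.py 497 -149.5 8 11.6
```

```text
t 1.53 pos [ 497.5 -147.6  149.1] yaw 11.8 F [-0.3 -1.4 -0.5] T [-0.09 -0.06 -0.02] w 56.0
shift m [-0.0022 -0.0007  0.1411] rot deg [-0.07 -0.16  0.2 ]
```

```bash
python3 -m handwheel '[[-0.002,-0.001,0.025,0,0,0],[-0.002,-0.001,0.050,0,0,0],[-0.002,-0.001,0.075,0,0,0],[-0.002,-0.001,0.1,0,0,0],[-0.002,-0.001,0.120,0,0,0],[-0.002,-0.001,0.135,0,0,0],[-0.002,-0.001,0.141,0,0,0],[-0.002,-0.001,0.141,0,0,0]]'
python3 w.py 497 -149.5 7 11.6
python3 - <<'E'
from h import *
d=snap('side','s1');cv2.imwrite('pics/s1c.png',cv2.resize(d['color'][130:260,270:430],None,fx=5,fy=4.5))
E
```

```text
time: 2.2
ee_pos: [494.8, -149.6, 6.5]
tool_rot: [-1.978, -2.432, 0.001]
wrist_force: [-0.2, -0.7, 0.3]
grip_width: 55.8
t 2.2 pos [ 494.8 -149.6    6.5] yaw 11.75 F [-0.2 -0.7  0.3] T [ 0.   -0.13 -0.  ] w 55.8
shift m [-0.0003  0.0021 -0.0005] rot deg [-0.24 -0.26  0.15]
```

View pics/s1c.png

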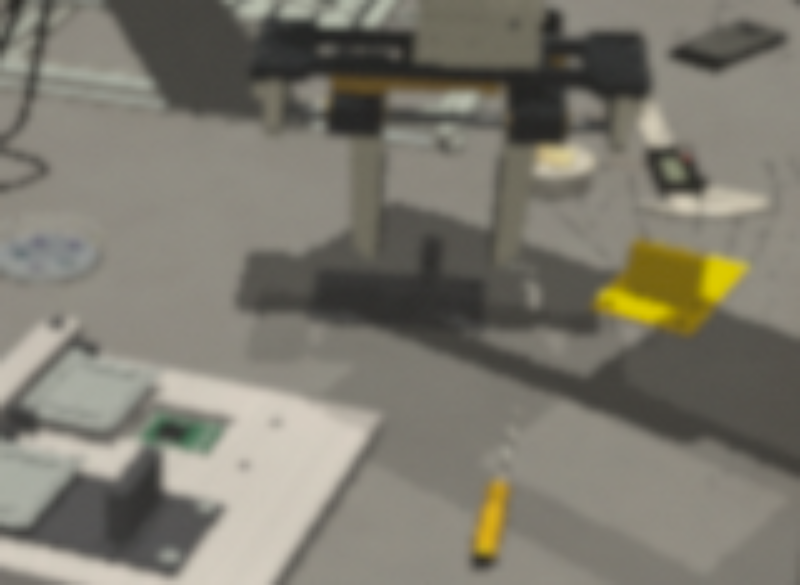

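The jaws straddle the rib in the side view, and nothing is touching. Now I'll close.

```bash
python3 -m handwheel '[[0,0.002,-0.0005,0,0,0],[0,0.002,-0.0005,0,0,0],[0,0.002,-0.0005,0,0,0],[0,0.002,-0.0005,0,0,0],[0,0.002,-0.0005,0,0,0],[0,0.002,-0.0005,0,0,0]]' 0
python3 -m handwheel '[[0,0,0,0,0,0],[0,0,0,0,0,0],[0,0,0,0,0,0]]' 0
python3 w.py 497 -149.5 67 11.6
```

```text
time: 2.75
ee_pos: [498.1, -149.5, 8.7]
tool_rot: [-1.98, -2.435, -0.001]
wrist_force: [-0.9, 0.8, 0.0]
grip_width: 20.3
time: 3.0
ee_pos: [498.1, -149.5, 8.7]
tool_rot: [-1.98, -2.435, -0.001]
wrist_force: [-0.3, 0.2, 0.3]
grip_width: 2.3
t 3.0 pos [ 498.1 -149.5    8.7] yaw 11.77 F [-0.3  0.2  0.3] T [-0.02 -0.15 -0.02] w 2.3
shift m [ 0.0004 -0.0012 -0.0583] rot deg [-0.11 -0.18  0.17]
```

A width of 2.3 mm is less than the 10 mm rib, so the grasp is suspect. I'll look.

```bash
python3 - <<'E'
from h import *
d=snap('side','s2');cv2.imwrite('pics/s2c.png',cv2.resize(d['color'][130:220,300:420],None,fx=6,fy=6))
d=snap('wrist','w2');print(r.sense()['grip_width'])
E
```

```text
0.35647182983479836
```

View pics/s2c.png

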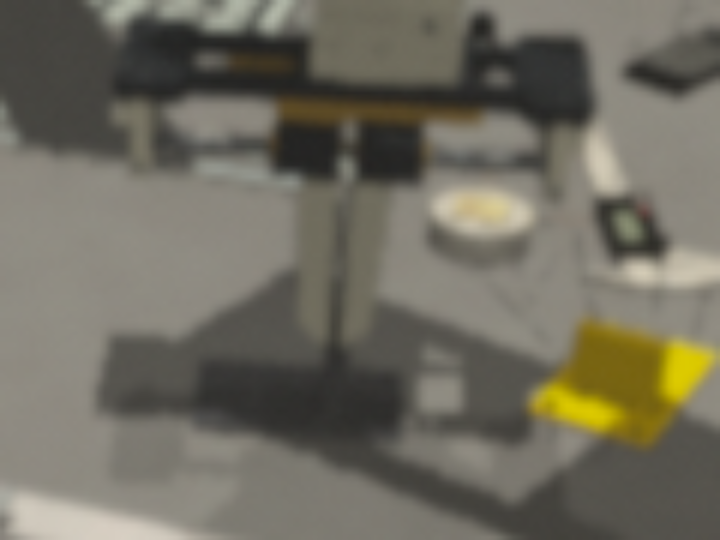

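View pics/w2.png

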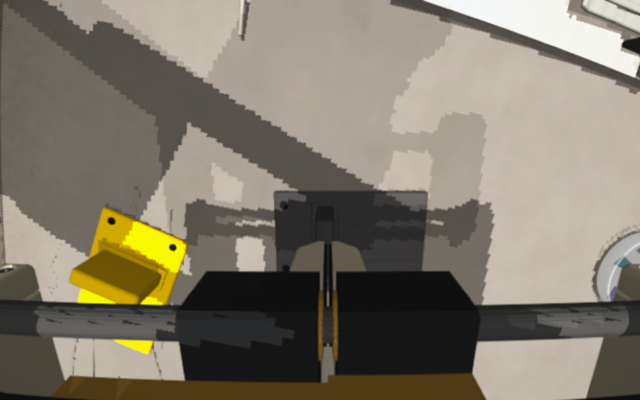

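```bash
python3 - <<'E'
from h import *
d=snap('top','t2');s=d['state'];print(s['ee_pos'],s['tool_rot'],s['joint_pos'])
p=s['ee_pos']
for t in('t2','s2','w2'):
    e=load(t);print(t,project(e,[p,p+[0,0,19],[497,-149.5,36],[497,-149.5,0]]).round(1).tolist())
print(np.array(load('w2')['tool_from_camera']).round(3).tolist())
c=d['color'];cv2.imwrite('pics/t2c.png',cv2.resize(c[170:260,310:430],None,fx=6,fy=6))
e=load('s2')['color'];cv2.imwrite('pics/s2d.png',cv2.resize(e[160:210,325:385],None,fx=12,fy=12,interpolation=cv2.INTER_CUBIC))
E
```

```text
[ 498.04887824 -149.47304513    8.65394613] [-1.97961389e+00 -2.43451400e+00 -5.99177172e-04] [-3.91326554e-01  9.02105368e-02  1.88109994e+00  1.58098297e-03
  1.17381469e+00 -5.97326328e-01]
t2 [[372.3, 227.6], [373.3, 226.4], [373.7, 226.3], [371.9, 228.6]]
s2 [[354.4, 194.6], [354.9, 188.2], [355.5, 185.4], [354.6, 197.5]]
w2 [[326.6, 239.0], [326.5, 251.5], [324.4, 257.4], [325.0, 233.8]]
[[-0.001, -0.965, -0.262, 72.93], [1.0, -0.001, 0.0, 0.455], [-0.0, -0.262, 0.965, -194.132], [0.0, 0.0, 0.0, 1.0]]
```

View pics/t2c.png

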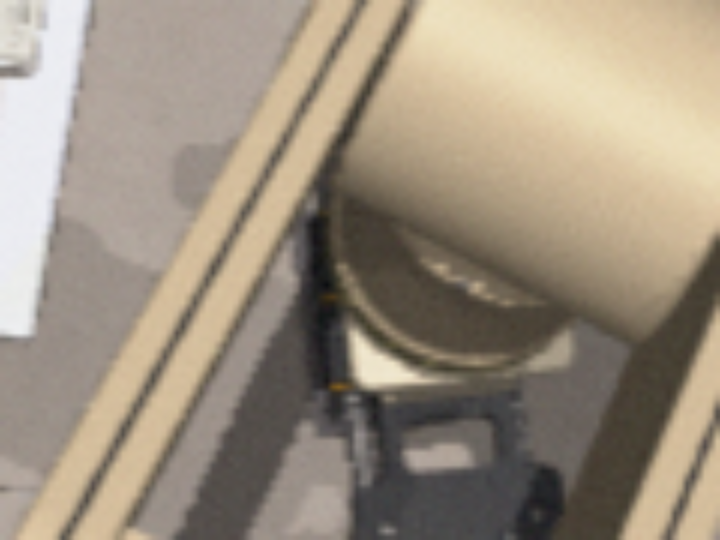

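View pics/s2d.png

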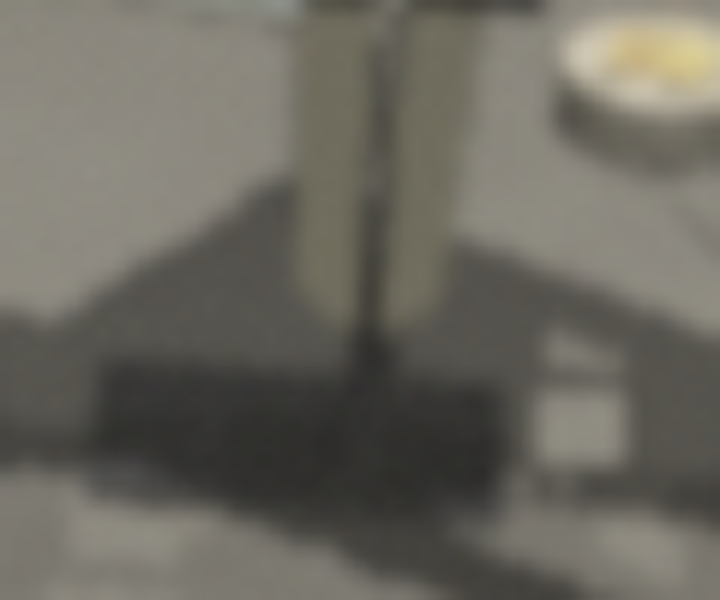

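```bash
python3 - <<'E'
from h import *
d=load('s2')
for x in (352,361):
  for y in range(172,194,2): print((x,y),depthpt(d,[(x,y)]).round(1).tolist(),d['color'][y,x].tolist())
d=load('w2')
for x in (325,312,340):
  for y in range(200,272,6): print((x,y),depthpt(d,[(x,y)]).round(1).tolist(),d['color'][y,x].tolist())
E
```

```text
(352, 172) [[506.0, -137.6, 79.0]] [94, 109, 112]
(352, 174) [[506.1, -139.6, 72.4]] [94, 108, 112]
(352, 176) [[505.3, -137.4, 68.0]] [94, 109, 113]
(352, 178) [[505.1, -138.5, 61.8]] [94, 109, 112]
(352, 180) [[504.8, -138.6, 56.1]] [93, 109, 112]
(352, 182) [[503.7, -134.9, 52.5]] [94, 108, 112]
(352, 184) [[504.2, -139.1, 44.4]] [94, 107, 111]
(352, 186) [[503.6, -138.2, 39.2]] [87, 97, 100]
(352, 188) [[514.8, -195.6, -0.1]] [77, 84, 85]
(352, 190) [[512.8, -187.4, -1.4]] [70, 74, 76]
(352, 192) [[508.4, -167.4, 4.4]] [52, 55, 55]
(361, 172) [[484.8, -144.4, 79.4]] [94, 109, 112]
(361, 174) [[483.9, -141.7, 75.3]] [94, 108, 111]
(361, 176) [[483.8, -144.0, 68.5]] [96, 110, 114]
(361, 178) [[483.8, -146.3, 61.7]] [97, 111, 114]
(361, 180) [[483.2, -144.8, 56.9]] [91, 106, 109]
(361, 182) [[482.3, -142.2, 52.7]] [88, 101, 104]
(361, 184) [[482.5, -145.8, 44.9]] [86, 97, 101]
(361, 186) [[494.8, -218.2, -2.2]] [81, 87, 90]
(361, 188) [[491.9, -204.0, -0.2]] [77, 84, 86]
(361, 190) [[489.3, -191.8, 0.8]] [72, 78, 79]
(361, 192) [[486.0, -175.8, 4.1]] [56, 60, 60]
(325, 200) [[492.5,
[... 991 characters left out ...]
[489.8, -141.4, 53.8]] [77, 90, 97]
(312, 260) [[490.1, -141.8, 59.7]] [77, 91, 97]
(312, 266) [[490.3, -141.6, 66.2]] [77, 92, 98]
(340, 200) [[501.1, -126.0, 3.9]] [42, 43, 45]
(340, 206) [[501.8, -129.2, 5.1]] [40, 40, 42]
(340, 212) [[502.6, -132.9, 4.4]] [41, 42, 42]
(340, 218) [[503.3, -136.3, 5.1]] [42, 41, 41]
(340, 224) [[504.2, -140.3, 3.7]] [41, 42, 43]
(340, 230) [[505.0, -143.8, 4.5]] [43, 43, 44]
(340, 236) [[505.7, -147.3, 5.0]] [42, 42, 44]
(340, 242) [[502.7, -138.5, 39.2]] [66, 76, 81]
(340, 248) [[502.5, -138.8, 46.4]] [77, 91, 97]
(340, 254) [[502.3, -138.9, 53.8]] [77, 91, 97]
(340, 260) [[502.0, -138.9, 60.6]] [76, 90, 96]
(340, 266) [[501.8, -138.8, 67.0]] [77, 90, 97]
```

```bash
python3 - <<'E'
from h import *
d=load('s1');print(d['state']['ee_pos'])
for x in (343,372):
  for y in range(176,196,2): print((x,y),depthpt(d,[(x,y)]).round(1).tolist(),d['color'][y,x].tolist())
d=load('w1')
print(project(d,[d['state']['ee_pos']]))
for x in (258,400): 
  for y in range(236,270,5): print((x,y),depthpt(d,[(x,y)]).round(1).tolist(),d['color'][y,x].tolist())
E
```

```text
[ 494.83336437 -149.61758633    6.47194975]
(343, 176) [[527.2, -133.0, 66.2]] [93, 108, 112]
(343, 178) [[526.5, -131.5, 61.4]] [95, 109, 113]
(343, 180) [[527.3, -136.0, 53.2]] [92, 107, 110]
(343, 182) [[526.2, -132.6, 49.5]] [93, 108, 111]
(343, 184) [[525.7, -132.0, 44.1]] [94, 108, 112]
(343, 186) [[526.2, -135.4, 36.4]] [88, 101, 103]
(343, 188) [[320.4, 768.3, 562.0]] [79, 86, 88]
(343, 190) [[535.3, -178.1, -0.7]] [66, 70, 71]
(343, 192) [[530.5, -158.2, 5.2]] [52, 54, 54]
(343, 194) [[528.5, -151.0, 3.5]] [47, 49, 50]
(372, 176) [[457.0, -147.6, 71.6]] [94, 108, 112]
(372, 178) [[456.8, -149.5, 65.0]] [95, 110, 113]
(372, 180) [[456.3, -149.2, 59.6]] [95, 109, 114]
(372, 182) [[455.7, -148.7, 54.2]] [94, 109, 112]
(372, 184) [[455.0, -147.1, 49.5]] [93, 108, 111]
(372, 186) [[454.7, -148.6, 43.0]] [90, 104, 107]
(372, 188) [[463.9, -215.1, -0.8]] [92, 102, 103]
(372, 190) [[461.4, -202.1, 0.5]] [84, 91, 92]
(372, 192) [[459.6, -192.8, -0.1]] [77, 83, 86]
(372, 194) [[458.1, -186.3, -2.3]] [77, 83, 86]
[[326.69456842 239.09472471]]
(258, 236) [[439.0, -210.7, 0.3]] [87, 95, 100]
(258, 241) [[439.9, -216.0, 0.7]] [88, 96, 100]
(258, 246) [[464.0, -143.1, 183.8]] [67, 79, 85]
(258, 251) [[465.1, -143.1, 189.6]] [66, 79, 84]
(258, 256) [[466.3, -142.5, 196.3]] [66, 78, 84]
(258, 261) [[467.3, -142.1, 202.1]] [66, 78, 84]
(258, 266) [[468.2, -142.6, 206.0]] [61, 72, 77]
(400, 236) [[582.4, -180.4, 1.6]] [89, 96, 100]
(400, 241) [[584.1, -186.0, 0.6]] [88, 95, 101]
(400, 246) [[531.5, -129.2, 183.3]] [65, 77, 83]
(400, 251) [[530.5, -129.7, 188.9]] [67, 78, 84]
(400, 256) [[528.9, -129.5, 196.3]] [67, 79, 85]
(400, 261) [[527.6, -129.4, 202.5]] [66, 78, 84]
(400, 266) [[527.1, -130.2, 206.1]] [65, 78, 84]
```

Depth in both the side and wrist views puts the fingertips about 29 mm above the reported TCP: tips at z≈37 with TCP z=8.7. The fingers therefore closed just above the 36 mm rib and nothing moved. The real TCP offset is about +29 mm. I'll reopen and descend in steps while watching the force.

```bash
python3 -m handwheel '[[0,0,-0.004,0,0,0],[0,0,-0.004,0,0,0],[0,0,-0.004,0,0,0],[0,0,-0.004,0,0,0],[0,0,-0.004,0,0,0],[0,0,-0.004,0,0,0]]' 50
python3 -m handwheel '[[0,-0.001,0.005,0,0,0],[0,-0.001,0.01,0,0,0],[0,-0.001,0.015,0,0,0],[0,-0.001,0.02,0,0,0],[0,-0.001,0.02,0,0,0]]' 
python3 w.py 497 -149.5 -21 11.6
python3 - <<'E'
from h import *
d=snap('side','s3');cv2.imwrite('pics/s3c.png',cv2.resize(d['color'][150:210,315:395],None,fx=9,fy=9))
E
```

```text
time: 3.65
ee_pos: [498.0, -149.5, 12.6]
tool_rot: [-1.98, -2.434, -0.001]
wrist_force: [0.9, 0.2, 0.5]
grip_width: 35.7
time: 4.07
ee_pos: [495.8, -149.1, -9.1]
tool_rot: [-1.978, -2.433, 0.001]
wrist_force: [-0.1, 1.3, -0.3]
grip_width: 46.4
t 4.07 pos [ 495.8 -149.1   -9.1] yaw 11.76 F [-0.1  1.3 -0.3] T [ 0.   -0.13 -0.07] w 46.4
shift m [-0.0007  0.0012  0.0119] rot deg [-0.24 -0.27  0.16]
```

View pics/s3c.png

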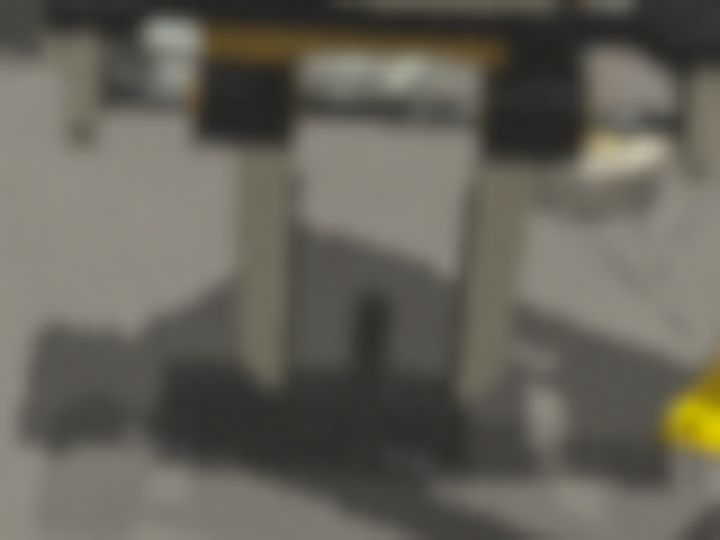

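```bash
python3 -m handwheel '[[-0.0005,0.001,0.004,0,0,0],[-0.0005,0.001,0.008,0,0,0],[-0.0005,0.001,0.011,0,0,0],[-0.0005,0.001,0.011,0,0,0],[-0.0005,0.001,0.011,0,0,0],[-0.0005,0.001,0.011,0,0,0]]' 
python3 -m handwheel '[[0,0,0,0,0,0],[0,0,0,0,0,0],[0,0,0,0,0,0],[0,0,0,0,0,0],[0,0,0,0,0,0],[0,0,0,0,0,0],[0,0,0,0,0,0],[0,0,0,0,0,0]]' 0
python3 w.py 497 -149.5 -21 11.6
```

```text
time: 4.62
ee_pos: [497.2, -149.5, -19.4]
tool_rot: [-1.978, -2.433, 0.0]
wrist_force: [0.0, 0.2, -0.0]
grip_width: 46.5
time: 5.28
ee_pos: [497.3, -149.6, -19.3]
tool_rot: [-1.979, -2.433, 0.0]
wrist_force: [-0.4, -0.5, 2.0]
grip_width: 9.8
t 5.28 pos [ 497.3 -149.6  -19.3] yaw 11.77 F [-0.4 -0.5  2. ] T [ 0.07 -0.08 -0.01] w 9.8
shift m [ 0.0001 -0.0002  0.0017] rot deg [-0.21 -0.24  0.17]
```

Gripped: width 9.8 mm, which matches the rib. Now I'll lift and look.

```bash
python3 -m handwheel '[[0,0,-0.01,0,0,0],[0,0,-0.03,0,0,0],[0,0,-0.05,0,0,0],[0,0,-0.07,0,0,0],[0,0,-0.09,0,0,0],[0,0,-0.09,0,0,0],[0,0,-0.09,0,0,0],[0,0,-0.09,0,0,0]]' 0
python3 - <<'E'
from h import *
d=snap('wrist','w4');print(d['state']['ee_pos'],d['state']['grip_width'],d['state']['wrist_force'])
E
python3 w.py 528 30 71 -4
```

```text
time: 5.95
ee_pos: [497.2, -149.7, 70.1]
tool_rot: [-1.978, -2.433, 0.001]
wrist_force: [-0.3, 0.2, -1.3]
grip_width: 9.8
[ 497.20008225 -149.67330201   70.05305986] 9.828561793928209 [-0.30864292  0.22178194 -1.31819693]
t 6.0 pos [ 496.7 -149.5   69.4] yaw 11.77 F [-0.3 -0.  -1.8] T [-0.05 -0.04 -0.03] w 9.8
shift m [ 0.1693  0.0672 -0.001 ] rot deg [-0.34 -0.26 15.77]
```

View pics/w4.png

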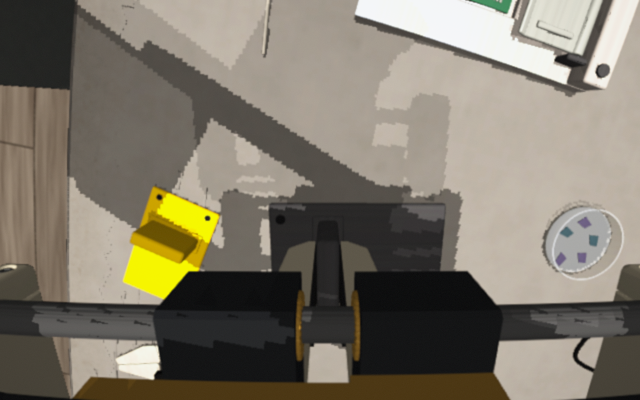

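```bash
python3 -m handwheel '[[0.015,0.006,0,0,0,3],[0.035,0.014,0,0,0,6],[0.055,0.022,0,0,0,9],[0.07,0.028,0,0,0,12],[0.08,0.032,0,0,0,14],[0.09,0.036,0,-0.3,-0.3,15.8],[0.09,0.036,0,-0.3,-0.3,15.8],[0.09,0.036,0,-0.3,-0.3,15.8]]' 0
python3 - <<'E'
from h import *
d=load('w4');T=wfc(d);s=d['state'];R=cv2.Rodrigues(s['tool_rot'])[0]
print('edge in tool',((onplane(d,[(270,203),(443,203)],s['ee_pos'][2]+19.3+4)-s['ee_pos'])@R).round(1).tolist())
d=snap('wrist','w5');print(d['state']['ee_pos'],d['state']['grip_width'],d['state']['wrist_force'])
E
python3 w.py 528 30 71 -4
```

```text
time: 6.67
ee_pos: [512.5, -53.6, 68.3]
tool_rot: [-2.294, -2.143, 0.004]
wrist_force: [0.1, -0.3, -1.1]
grip_width: 9.8
edge in tool [[28.0, -28.4, -23.1], [28.0, 58.8, -23.4]]
[512.519753   -53.56986905  68.30820323] 9.815456384943055 [ 0.13147712 -0.34275477 -1.10610665]
t 6.72 pos [512.7 -54.1  68.6] yaw -3.93 F [ 0.2  0.3 -0.9] T [-0.03 -0.07 -0.01] w 10.0
shift m [ 0.0849  0.0095 -0.0025] rot deg [-0.15  0.04  0.07]
```

View pics/w5.png

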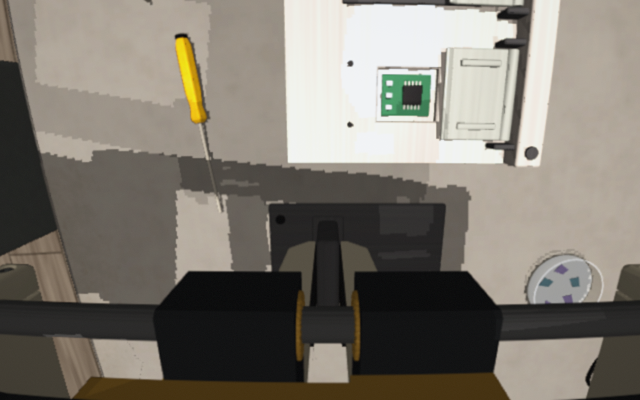

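The wrist view shows the cover held at (270–443, 203–) and the bare circuit at (407,95). Its flap's free edge is at x≈440 px, the fixture's right edge at row ≈163, and its rear edge at col ≈286.

```bash
python3 - <<'E'
from h import *
d=load('w5');c=d['color'];hsv=cv2.cvtColor(c,cv2.COLOR_BGR2HSV)
m=np.zeros((400,640),np.uint8);m[60:130,370:442]=cv2.inRange(hsv[60:130,370:442],(40,70,30),(90,255,255))
m=cv2.morphologyEx(m,cv2.MORPH_CLOSE,np.ones((15,15)))
k=max(cv2.findContours(m,cv2.RETR_EXTERNAL,cv2.CHAIN_APPROX_NONE)[0],key=cv2.contourArea)
for z in(7,9):
  R=cv2.minAreaRect(onplane(d,k.reshape(-1,2),z)[:,:2].astype(np.float32));print('circuit',z,R)
# edges
P=[]
for x in range(295,500,5):
    col=c[150:175,x].min(1).astype(int); y=150+np.argmin(np.diff(col)); P.append((x,y+.5))
Q=onplane(d,P,14)[:,:2].astype(np.float32);l=cv2.fitLine(Q,cv2.DIST_HUBER,0,.01,.01).ravel();print('side edge',np.rad2deg(np.arctan2(l[1],l[0])),l[2:], )
P=[]
for y in range(5,155,5):
    row=c[y,275:300].min(1).astype(int); x=275+np.argmax(np.diff(row)); P.append((x+.5,y))
Q=onplane(d,P,14)[:,:2].astype(np.float32);l2=cv2.fitLine(Q,cv2.DIST_HUBER,0,.01,.01).ravel();print('rear edge',np.rad2deg(np.arctan2(l2[1],l2[0])),l2[2:])
for n,uv,z in(('hole',(350,63),14),('hole',(350,125),14),('flapedge',(440,137),25),('flapedge',(444,48),25)):print(n,onplane(d,[uv],z).round(1))
def inter(l,m):
    A=np.c_[l[:2],-m[:2]];t=np.linalg.solve(A,m[2:]-l[2:]);return l[2:]+t[0]*l[:2]
K=inter(l,l2);print('corner',K)
for a in(-3.9,):
    a=np.deg2rad(a);ex=np.array([np.cos(a),np.sin(a)]);ey=np.array([-ex[1],ex[0]]);print('circ from corner',K+82*ex+46*ey)
E
```

```text
circuit 7 ((572.7592163085938, 26.200050354003906), (27.071956634521484, 33.33698272705078), 86.66471099853516)
circuit 9 ((572.3341674804688, 26.14627456665039), (26.859956741333008, 33.075923919677734), 86.66490173339844)
side edge -3.7145846 [563.2238   -19.495577]
rear edge 85.85791 [490.64108   38.586407]
hole [[534.8  49.1  14. ]]
hole [[532.6   8.6  14. ]]
flapedge [[591.7  -2.6  25. ]]
flapedge [[594.1  53.4  25. ]]
corner [486.7942   -14.533556]
circ from corner [571.73300369  25.78266701]
```

```bash
python3 w.py 525.5 29.3 30 -3.9; python3 -m handwheel '[[0.015,0.001,0.003,0,0,0],[0.035,0.003,0.01,0,0,0],[0.055,0.005,0.018,0,0,0],[0.07,0.006,0.026,0,0,0],[0.08,0.007,0.033,0,0,0],[0.0843,0.007,0.038,0,0,0],[0.0843,0.007,0.038,0,0,0],[0.0843,0.007,0.038,0,0,0]]' 0;  python3 w.py 525.5 29.3 -2 -3.9;
python3 - <<'E'
from h import *
d=snap('side','s6');cv2.imwrite('pics/s6c.png',cv2.resize(d['color'][180:280,230:360],None,fx=6,fy=6))
E
```

```text
t 6.72 pos [512.7 -54.1  68.6] yaw -3.93 F [ 0.2  0.3 -0.9] T [-0.03 -0.07 -0.01] w 10.0
shift m [0.0841 0.0071 0.0385] rot deg [-0.15  0.04 -0.03]
time: 7.38
ee_pos: [524.9, 28.9, 30.1]
tool_rot: [-2.295, -2.143, 0.005]
wrist_force: [0.5, 0.1, 0.2]
grip_width: 9.8
t 7.38 pos [524.9  28.9  30.1] yaw -3.92 F [0.5 0.1 0.2] T [-0.03 -0.06  0.03] w 9.8
shift m [0.0005 0.0006 0.0321] rot deg [-0.22  0.06 -0.02]
```

View pics/s6c.png

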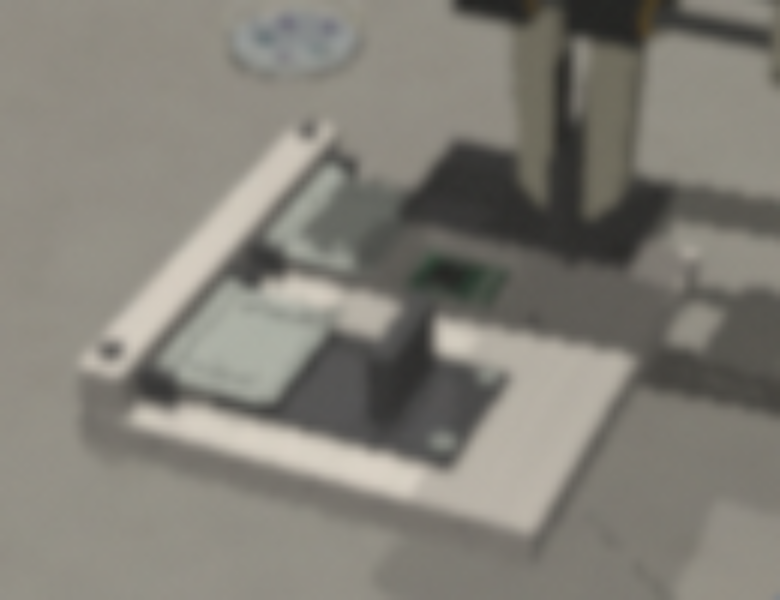

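The cover hovers behind the flap, square to the bay. Now I'll descend.

```bash
python3 -m handwheel '[[0.0005,0.0005,0.008,-0.2,0,0],[0.0005,0.0005,0.016,-0.2,0,0],[0.0005,0.0005,0.024,-0.2,0,0],[0.0005,0.0005,0.030,-0.2,0,0],[0.0005,0.0005,0.032,-0.2,0,0],[0.0005,0.0005,0.032,-0.2,0,0],[0.0005,0.0005,0.032,-0.2,0,0]]' 0;  python3 w.py 525.5 29.3 -5 -3.9
python3 -m handwheel '[[0,0,0.001,0,0,0],[0,0,0.002,0,0,0],[0,0,0.003,0,0,0],[0,0,0.003,0,0,0]]' 0;  python3 w.py 525.5 29.3 -6 -3.9
```

```text
time: 8.02
ee_pos: [525.7, 29.1, -1.6]
tool_rot: [2.296, 2.143, -0.001]
wrist_force: [1.0, -0.1, -0.5]
grip_width: 9.8
t 8.02 pos [525.7  29.1  -1.6] yaw -3.95 F [ 1.  -0.1 -0.5] T [-0.05 -0.1   0.04] w 9.8
shift m [ 0.0002 -0.0002  0.0034] rot deg [ 0.01  0.06 -0.05]
time: 8.35
ee_pos: [525.7, 29.1, -4.6]
tool_rot: [2.296, 2.143, -0.001]
wrist_force: [0.1, 0.2, -0.5]
grip_width: 9.9
t 8.35 pos [525.7  29.1  -4.6] yaw -3.94 F [ 0.1  0.2 -0.5] T [-0.02 -0.07  0.04] w 9.9
shift m [ 0.0002 -0.0002  0.0014] rot deg [ 0.02  0.06 -0.04]
```

```bash
python3 -m handwheel '[[0,0,0.0005,0,0,0],[0,0,0.001,0,0,0],[0,0,0.0015,0,0,0],[0,0,0.0015,0,0,0],[0,0,0.0015,0,0,0]]' 0;  python3 w.py 525.5 29.3 -6 -3.9
python3 - <<'E'
from h import *
d=snap('wrist','w7');print(d['state']['wrist_force'])
d=snap('side','s7');cv2.imwrite('pics/s7c.png',cv2.resize(d['color'][180:280,230:360],None,fx=6,fy=6))
E
```

```text
time: 8.77
ee_pos: [526.0, 29.1, -5.3]
tool_rot: [2.296, 2.143, -0.0]
wrist_force: [-2.7, -0.3, 5.3]
grip_width: 9.6
t 8.77 pos [526.   29.1  -5.3] yaw -3.94 F [-2.7 -0.3  5.3] T [0.08 0.5  0.08] w 9.6
shift m [ 0.0002 -0.0005  0.0007] rot deg [ 0.04  0.06 -0.04]
[-2.69631577 -0.28100099  5.34032635]
```

View pics/s7c.png

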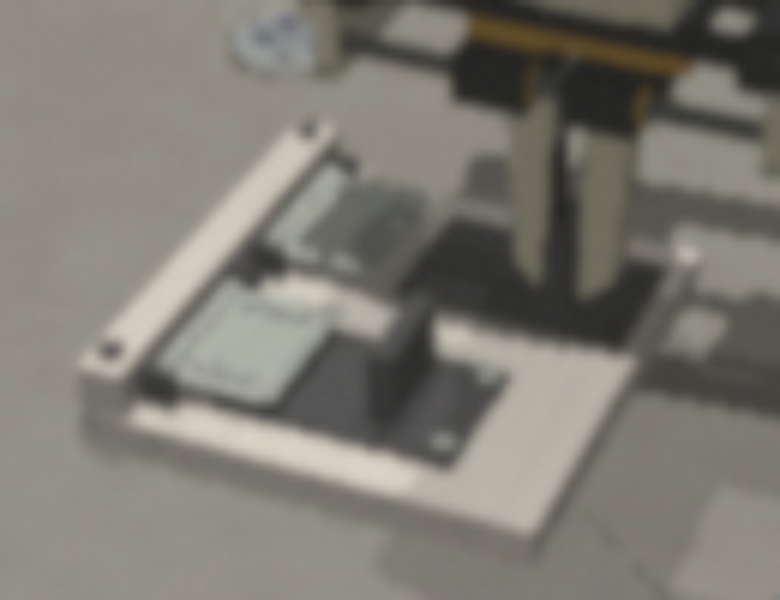

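View pics/w7.png

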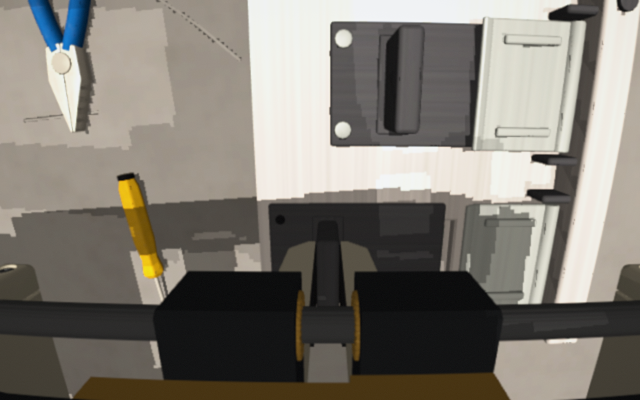

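The cover is down: contact at TCP z=-5.3, exactly as predicted, with 5 N. Its front edge (col 443) lies just short of the flap edge (col 466). Now I'll slide in slowly.

```bash
python3 w.py 557.4 27.1 -5.3 -3.9; python3 -m handwheel '[[0,0.002,0,0,0,0],[0,0.004,0,0,0,0],[0,0.006,0,0,0,0],[0,0.008,0,0,0,0],[0,0.01,0,0,0,0],[0,0.012,0,0,0,0],[0,0.014,0,0,0,0],[0,0.016,0,0,0,0]]' 0;  python3 w.py 557.4 27.1 -5.3 -3.9
python3 - <<'E'
from h import *
d=snap('wrist','w8')
E
```

```text
t 8.87 pos [526.   29.1  -5.3] yaw -3.94 F [-3.6 -0.   5.5] T [ 0.09  0.52 -0.01] w 9.7
shift m [ 0.0002  0.0314 -0.    ] rot deg [ 0.04  0.06 -0.04]
time: 9.53
ee_pos: [542.2, 28.0, -5.3]
tool_rot: [2.296, 2.143, -0.0]
wrist_force: [-1.6, -0.2, 1.2]
grip_width: 9.6
t 9.53 pos [542.2  28.   -5.3] yaw -3.94 F [-1.6 -0.2  1.2] T [0.18 0.37 0.03] w 9.6
shift m [0.0001 0.0153 0.    ] rot deg [ 0.04  0.06 -0.04]
```

View pics/w8.png

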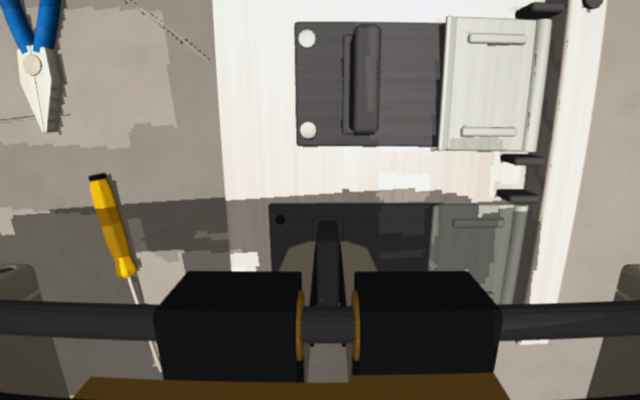

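The front edge is now under the flap (flap edge at col 430, over the cover) and the flap is level. I'll slide the remaining 15.3 mm.

```bash
python3 -m handwheel '[[0,0.002,0.0003,0,0,0],[0,0.004,0.0003,0,0,0],[0,0.006,0.0003,0,0,0],[0,0.008,0.0003,0,0,0],[0,0.01,0.0003,0,0,0],[0,0.012,0.0003,0,0,0],[0,0.014,0.0003,0,0,0],[0,0.0153,0.0003,0,0,0]]' 0
python3 -m handwheel '[[0,0,0.0005,0,0,0],[0,0,0.001,0,0,0],[0,0,0.0015,0,0,0],[0,0,0.0015,0,0,0]]' 0
python3 w.py 557.4 27.1 -5.3 -3.9
python3 - <<'E'
from h import *
d=snap('wrist','w9');d2=snap('side','s9');cv2.imwrite('pics/s9c.png',cv2.resize(d2['color'][180:280,230:360],None,fx=6,fy=6))
c=d['color']
# fitted cover & loose cover rear edges, in tool frame
E
```

```text
time: 10.25
ee_pos: [558.1, 26.9, -5.3]
tool_rot: [2.295, 2.143, 0.0]
wrist_force: [-2.8, 0.4, 5.4]
grip_width: 10.0
time: 10.58
ee_pos: [558.5, 26.9, -5.4]
tool_rot: [2.295, 2.143, 0.0]
wrist_force: [-8.0, -1.2, 15.4]
grip_width: 10.0
t 10.58 pos [558.5  26.9  -5.4] yaw -3.94 F [-8.  -1.2 15.4] T [0.24 1.5  0.04] w 10.0
shift m [ 0.0002 -0.0011 -0.0001] rot deg [ 0.09  0.06 -0.04]
```

View pics/w9.png

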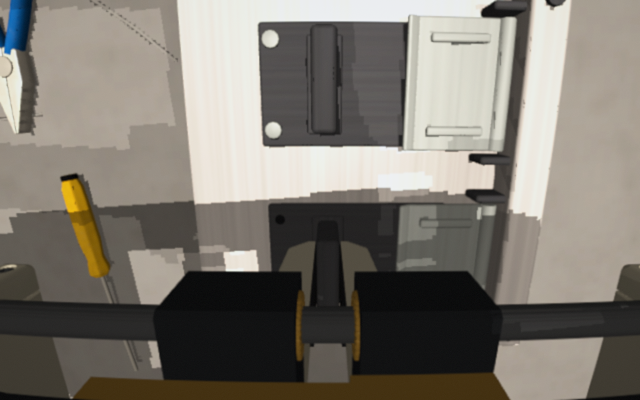

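View pics/s9c.png

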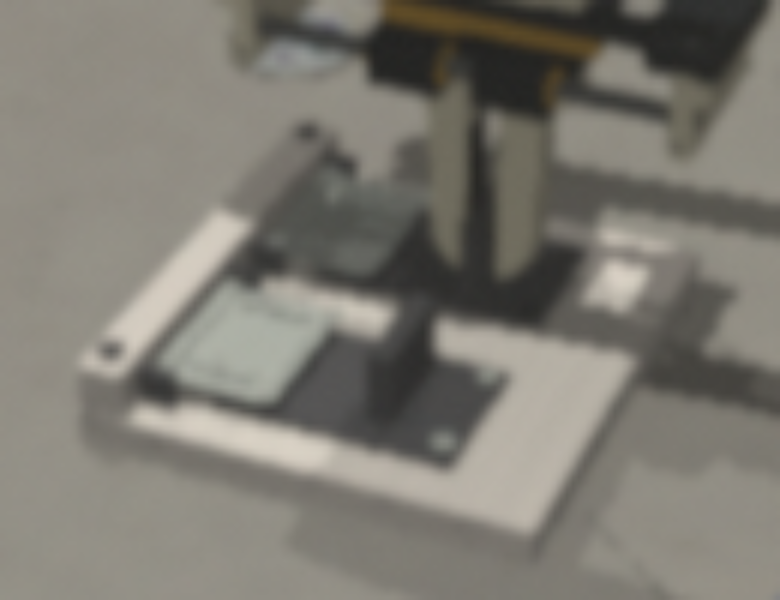

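```bash
python3 - <<'E'
from h import *
d=load('w9');P=onplane(d,[(261,22),(264,147),(269,203)],18)[:,:2]
a=np.deg2rad(-3.9);ex=np.array([np.cos(a),np.sin(a)]);ey=np.array([-ex[1],ex[0]]);C=np.array([572.4,26.1])
print('fixture-frame rel circuit: fitted rear corners, loose left rear corner')
print([((p-C)@np.c_[ex,ey]).round(1).tolist() for p in P],'expect [-45,112],[-45,56],[-45,28]')
s=r.sense();print('tcp rel',(s['ee_pos'][:2]-C)@np.c_[ex,ey],s['wrist_force'],s['joint_vel'].round(3),s['grip_width'])
z=d['z_map']
for n,uv in(('fitted flap free',(412,85)),('fitted flap hinge',(490,85)),('bare flap free',(408,240)),('bare flap hinge',(470,240))):
    q=np.array([depthpt(d,[(uv[0]+i,uv[1]+j)])[0,2] for i in(-2,0,2) for j in(-6,-3,0,3,6)]);print(n,np.median(q).round(1))
E
```

```text
fixture-frame rel circuit: fitted rear corners, loose left rear corner
[[-43.2, 111.9], [-44.1, 56.0], [-42.9, 28.0]] expect [-45,112],[-45,56],[-45,28]
tcp rel [-13.98628727  -0.19862382] [-8.2693946  -0.10266863 15.5486279 ] [ 0.    -0.     0.002  0.    -0.003  0.   ] 9.625126420082218
fitted flap free 27.1
fitted flap hinge 25.8
bare flap free 25.7
bare flap hinge 25.5
```

```bash
python3 - <<'E'
from h import *
r.job_done();s=r.sense();print(s['time'],s['ee_pos'],s['wrist_force'],s['grip_width'])
E
```

```text
the job is handed in; nothing more can be done
the job is handed in; nothing more can be done
```

The cover is in place over the bare circuit (the fixture's right bay, y = −42), and I handed the job in with the arm still holding and pressing it. I gripped it by the rib, set it on the fixture behind the flap, and slid it about 32 mm under. The last clock reading was 10.6 s before a few final images and hand-in, well under 38 s.

**Position:** the cover's rear left corner sits within about 1 mm of where the fitted cover's matching edge is. Measured from the circuit itself, the cover may be 1–2 mm too far forward (limit 8 mm). Sideways error was about 0 mm and it was square to about 0.1°.

**Press and grip:** the downward force was about 15 N. The grip opening was 9.6–10 mm on the 10 mm rib, and the arm was at rest.

**Flaps:** both looked level in the pictures. Depth readings were 25.7 mm at the bare bay's free edge and 25.5 mm at its hinge. The fitted bay read 27.1 and 25.8 mm. That difference is within the noise, and I never touched that flap.

**Bystanders:** none were touched. The screwdriver and side cutters looked undisturbed, but I did not measure any of the four again at the end.

**One check failed along the way:** the first grasp closed on air above the rib. The real fingertips are about 29 mm higher than the reported TCP. I measured this from the depth images and corrected for it, and the contact heights afterwards matched.

I tried to read the robot's state after hand-in, but the interface only replied that the job was closed.

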